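# Seat the bar in the welding fixture and snap its toggle clamp shut

### The arm

A 6-joint arm with a two-finger parallel gripper is mounted at the origin on a cart in front of the work surface, level with it; the furniture and walls round the work are solid. World frame = base frame: x ahead of the robot, y to its left, z up, the work surface at z = 0. Lengths are in m, angles in rad, forces in N, time in s.
With the tool pointing down it reaches from about 0.3 to 0.875 m from the base axis. Payload 6.4 kg.
Tool frame: the origin (TCP) lies on the mounting face of the last link; the fingertips stand 173 mm ahead of it and the grasp point (between the pads) lies 155 mm ahead of it (ctrl.grip_point_offset is the distance from the TCP to the grasp point, in m); z points along the fingers, y is the line along which they close (so a half turn about z gives the same grasp; the last joint's range is limited). The gripper opens to 85 mm and grips with 20 to 120 N. Pads are 22 mm wide; open, the fingers measure 114 mm over their backs; the gripper's body (76 mm by 85 mm) begins 54 mm behind the grasp point. The pads swing forward as they close: fully open they stand 13 mm farther back than shut.
Start: joints at [-1.444, 0.181, 1.607, -0, 1.354, -0.206], TCP at [0.188, -0.543, 0.405] pointing down, gripper open.
Joint ranges: [-2.99, 2.99], [-0.89, 2.07], [0.3, 2.58], [-1.14, 4.28], [0, 2.63], [-3.12, 3.12]. Speed limits (rad/s): [2.57, 2.57, 3.01, 3.14, 3.14, 3.14].

### API

Orientations are given as a unit quaternion [w, x, y, z].
In Python, from bench import status, imaging, ctrl, models gives the robot as it stands.
- The arm moves only by the tool send_rows, never from a script. Its argument "commands" is a list that holds one entry, the list of rows, each a list of 6 numbers: the shift along the tool's x, y, z normalised to -1 to 1, where 1 is 3 cm, then the turn, a rotation vector about the tool's x, y, z normalised to -1 to 1, where 1 is 0.1 rad. A call has 1 to 8 rows; each row shifts and turns the commanded pose from where the row before left it, along the tool's axes as they then stand; what a row does not reach is not made up. A row lasts 1/12 s, in which the tool goes at most 41.7 mm and 7.16 degrees, less where a joint would pass 70% of its speed; a pose out of reach is approached as far as the arm can. A call with a number of a shift or a turn outside -1 to 1 is refused whole. A call with a gripper value outside its range is refused whole. "jaw" is the opening, from 0 (shut) to 1 (fully open), set as the call begins (left out, the last holds). The fingers move at their own pace and stop on an object; the grip force is fixed at half the most. Time passes only in rows, so rows that do not move let the fingers close. It gives the time, the measured TCP pose, the force, the opening and the grip force at its end, in the units of the state.
- status.get_obs(): the state, without advancing time (a new reading comes with each control period).
- imaging.camera(name): name is "side" or "top" or "wrist"; returns a dict with "image" (384x512x3 uint8, blue, green, red), "depth" (384x512 float32, m along the optical axis (not along the pixel's ray), 0 where there is no reading), "mtx" (3x3 intrinsics, pixels), "k1" (the pictures are not rectified: a ray, as slopes to the right and down, at radius r is drawn at 1 + k1 r^2 times it, then the intrinsics apply), "pose" (4x4, takes a point from camera to world coordinates). Camera axes: x right, y down, z forward; pixel columns grow to the right and rows downward; lengths in m; the calibration is good to about 2 mm. A picture is of the moment at which its call begins.
- ctrl.hand_in(): hands the job in; it is judged then, once.
Trained networks look in a picture, given as the dict that the camera call returned (one of the last four; its "shot" number tells which), for a name from the list of things; names that differ only in an ending like _2 or _b are one class to them, and where a whole thing is asked for, a point or a joint stands for the part that bears it (a point fixed in the world has none). Each returns a list of dicts, best first, with "confidence" (0 to 1); they miss things now and then, are a little off and sometimes report something else, mostly with a low value. They report only what shows in the picture. A call takes as long as a camera call.
- models.recognise(picture, name): "centre" ([column, row] in pixels, amid what is visible of it).
- models.regions_of(picture, name): "region" (384x512 bool, what is visible of it) and "centre" ([column, row] in pixels, amid what is visible of it).
The state is a dict: "time_s": time; "q": joint angles; "dq": joint speeds; "joint_efforts": joint torques, N m; "eef_pos": TCP position; "eef_rot": TCP orientation; "wrist_force": force on the tool from outside, world axes, zero at the start; "torque": the same for the moment, N m; "opening": opening from 0.0 (shut) to 1.0 (fully open); "grasp_force": force on a finger pad.
Only numpy, scipy, OpenCV 4.12 (cv2) and the standard library are available. Lean on these libraries where they do the work, as an engineer would, in place of code of your own. Each camera call takes 0.05 s, during which the arm holds its last target. There are 200 camera calls.

### The job

The short rusty flat bar lies loose on the bed of the welding fixture with the black-handled toggle clamp. With the fingertips, slide it home so that it sits square against both the long fence and the end stop, then push the clamp's upright black handle over and all the way down, past its dead centre, until the clamp snaps shut and holds the bar. Pick nothing up, and leave the other things on the bench where they are.

Things in the scene. Friction and masses are not known exactly. Their poses are not given: they have to be found in the camera images.
- fixture: Fixed steel bed plate, x -64..122, y -74..122, z 0..12 mm. Origin on the table under the clamp's arm pivot; z up. Dark fence 14 mm high on the bed, inner face y=+95, x -45..119; end stop 14 mm high, inner face x=-45, y 58..92. Clamp in the plane x=0: bracket x +-15, feet x +-29, both y -51..14; pad lands at x 0, y 75. The raised arm (x +-9, y -20..50) reaches z 140.
- bar: The work: rusty flat steel bar 40 (own x) x 130 (own y) x 8 mm, about 0.3 kg, loose on the bed. Origin at the centre of its underside. It lies with its long side roughly along the fixture's x, some 10 to 30 mm short of each stop; seated, its origin is at fixture x=20, y=75, z=12 mm.
- grip_push (a point): Point on the axis of the clamp's black round grip (about 19 mm thick, 92 mm long), 23 mm short of its end: a good place to push. It starts about 180 mm above the table with the grip upright and ends at fixture y about -129, z about 62 mm.
- grip_end (a point): Free end of the black grip, on its axis. Closing, it swings from the top about 90 degrees over towards the fixture's -y and down, in the fixture's plane x=0, turning about a pivot that wanders round y -45..0, 42..75 mm above the table.
- clamp_handle (a joint): Angle between the clamp's handle and its arm (rad): 0 wide open as found (handle upright, stays there), 2.97 dead centre, 3.06 the stop: locked. The handle moves with about 1 to 2 N to about 2.6, then the pad meets the bar and the push needed rises to about 5 N near 2.75 and falls to nothing at dead centre, after which the clamp snaps on to its stop by itself.
- clamp_pad: Sprung rubber pad, 17 mm across, on the spindle at the end of the clamp's arm; origin at the centre of its face. When shut on the seated bar it presses on it with about 20 N.
- next_bar: Long rusty flat bar, 39x215x8 mm, lying on the table beyond the fixture: the next job, leave it. Origin under its centre.
- tape_measure: Yellow tape measure 33x81x64 mm on the table beyond the fence. Leave it. Origin under its centre.
- soapstone_holder: Grey pen-like marking-chalk holder 15x135x15 mm on the table on the robot's side of the bed. Leave it. Origin under its centre.
- gas_nozzle: Copper torch nozzle 25x66x25 mm lying on the table beside the bed, on the handle's side. Leave it. Origin under its centre.

How it is judged:
On the way:
1. the bar sits home against fence and end stop while the clamp is still open (x of bar in the frame of fixture below 0.0235 m and y of bar in the frame of fixture above 0.0715 m and angle between the y axis of bar and the x axis of fixture, either way round below 0.035 rad and z of bar in the frame of fixture below 0.015 m and value of joint clamp_handle below 1 rad), for 0.2 s.
At the end, for the whole second after the job is handed in: the bar rests flat on the bed within 3.5 mm of the end stop and of the fence and square to them within 2 degrees; the clamp handle is past dead centre at its stop and the pad presses the bar with over 10 N (x of bar in the frame of fixture below 0.0235 m and y of bar in the frame of fixture above 0.0715 m and angle between the y axis of bar and the x axis of fixture, either way round below 0.035 rad and z of bar in the frame of fixture below 0.015 m and value of joint clamp_handle above 3.02 rad and contact force between clamp_pad and bar above 10 N and linear speed of bar below 0.01 m/s); the robot touches nothing.
It fails at once if the bar is lifted off the bed by more than 8 mm (z of bar in the frame of fixture above 0.02 m).
It fails at once if one of the other things (long bar, tape measure, chalk holder, nozzle) is moved by more than 25 mm (distance of any of next_bar, tape_measure, soapstone_holder, gas_nozzle from where it was at the start of the episode above 0.025 m).
It also fails if it takes over 64 s, if anything falls off the work surface, if the arm or the gripper's body presses on something with over 40 N, if the wrist force passes 120 N, or if a joint passes its speed limit or range.

## Working session

There is one attempt and no reset: what is moved stays moved. The work goes in short steps, Python scripts to look and compute and a tool call to move; the robot and the scene stay as the last step left them, time stands still between calls to the robot, and variables do not carry over. Pictures are saved under pics/ and viewed, at most 10 in all, crops included, and the job is handed in when it is done.

Besides the shell and the picture viewer there is one more tool, called after ">>>" by a JSON object that holds its "op" and its "data", one argument or row to a line. send_rows: Moves the arm, as the interface text tells. Its arguments: {"type":"object","properties":{"commands":{"type":"array"},"jaw":{"type":"number"}},"required":["commands"]}

```bash
ls; mkdir -p pics
cat > h.py <<'E'
import numpy as np, cv2
from bench import status, imaging, ctrl, models
def pix2world(p,uv,depth=None):
    uv=np.atleast_2d(np.array(uv,float)); K=p["mtx"]; k=p["k1"]
    d=(uv-[K[0,2],K[1,2]])/[K[0,0],K[1,1]]
    s=cv2.undistortPoints(uv.reshape(-1,1,2),K,np.array([k,0,0,0.])).reshape(-1,2)
    if depth is None: depth=p["depth"][uv[:,1].astype(int),uv[:,0].astype(int)]
    c=np.c_[s*np.reshape(depth,(-1,1)),np.reshape(depth,(-1,1))*np.ones((len(s),1))]
    T=np.array(p["pose"]); return c@T[:3,:3].T+T[:3,3]
def regpts(p,name):
    r=models.regions_of(p,name)
    if not r: return None,None
    m=r[0]["region"]&(p["depth"]>0); v,u=np.nonzero(m)
    return r[0],pix2world(p,np.c_[u,v])
E
python3 - <<'E'
from h import *
for n in ["top","side"]:
    p=imaging.camera(n); cv2.imwrite(f"pics/{n}0.png",p["image"]); print(n,np.round(p["pose"],3).tolist())
    for t in ["fixture","bar","next_bar","clamp_pad","grip_end","tape_measure","soapstone_holder","gas_nozzle"]:
        r,w=regpts(p,t)
        if r is not None:print(t,round(r["confidence"],2),np.round(r["centre"]),np.round(np.median(w,0),3),np.round(np.percentile(w,2,axis=0),3),np.round(np.percentile(w,98,axis=0),3))
print(status.get_obs())
E
```

```text
pics
top [[0.008, -0.99, 0.141, 0.434], [-1.0, -0.004, 0.029, -0.244], [-0.028, -0.141, -0.99, 0.995], [0.0, 0.0, 0.0, 1.0]]
fixture 0.65 [266. 208.] [ 0.51  -0.231  0.012] [ 0.425 -0.314  0.008] [ 0.608 -0.12   0.136]
bar 0.93 [241. 202.] [ 0.525 -0.181  0.02 ] [ 0.466 -0.21   0.016] [ 0.586 -0.155  0.024]
next_bar 0.91 [263. 145.] [ 0.662 -0.221  0.007] [ 0.631 -0.324  0.001] [ 0.69  -0.123  0.011]
clamp_pad 0.49 [254. 218.] [ 0.488 -0.211  0.122] [ 0.478 -0.26   0.014] [ 0.499 -0.199  0.129]
grip_end 0.61 [285. 213.] [ 0.495 -0.273  0.198] [ 0.488 -0.291  0.013] [ 0.513 -0.261  0.205]
tape_measure 0.69 [198. 215.] [ 0.497 -0.095  0.061] [ 0.466 -0.112  0.003] [ 0.539 -0.075  0.066]
soapstone_holder 0.9 [283. 262.] [ 0.406 -0.278  0.012] [ 0.395 -0.339  0.007] [ 0.417 -0.221  0.016]
gas_nozzle 0.7 [311. 178.] [ 0.584 -0.342  0.02 ] [ 0.575 -0.371  0.013] [ 0.596 -0.309  0.026]
side [[0.999, 0.034, -0.043, 0.606], [0.053, -0.396, 0.917, -1.01], [0.014, -0.917, -0.398, 0.481], [0.0, 0.0, 0.0, 1.0]]
fixture 0.62 [216. 253.] [ 0.503 -0.269  0.012] [ 0.428 -0.323  0.003] [ 0.609 -0.136 
[... 500 characters left out ...]
0.9, 'q': array([-1.44430457e+00,  1.80753633e-01,  1.60701129e+00, -1.88881421e-05,
        1.35375138e+00, -2.06270837e-01]), 'dq': array([-1.74096614e-03,  6.38051463e-04,  5.86257478e-05,  4.81849363e-04,
        5.46841867e-04, -6.02635657e-04]), 'joint_efforts': array([ 8.10833772e-04, -4.44834530e+01, -3.51685345e+01, -4.80229505e-05,
        5.89111150e-04, -1.06348074e-05]), 'eef_pos': array([ 0.18785838, -0.54346116,  0.40470909]), 'eef_rot': array([ 3.77795644e-05,  9.86190196e-01,  1.65616716e-01, -1.07377240e-05]), 'wrist_force': array([-0.22731423, -0.08709679,  0.35829006]), 'torque': array([0.01700353, 0.00197811, 0.00375089]), 'grasp_force': 0.0, 'opening': 1.00129743618446}
```

Run:
```python
import cv2,numpy as np
a=cv2.imread("pics/top0.png")[110:290,160:340]; b=cv2.imread("pics/side0.png")[150:330,130:330]
f=lambda i:cv2.resize(i,None,fx=3,fy=3)
a=cv2.resize(a,(540,540)); cv2.imwrite("pics/topc.png",a); cv2.imwrite("pics/sidec.png",f(b))
```

```text
(no output)
```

View pics/topc.png

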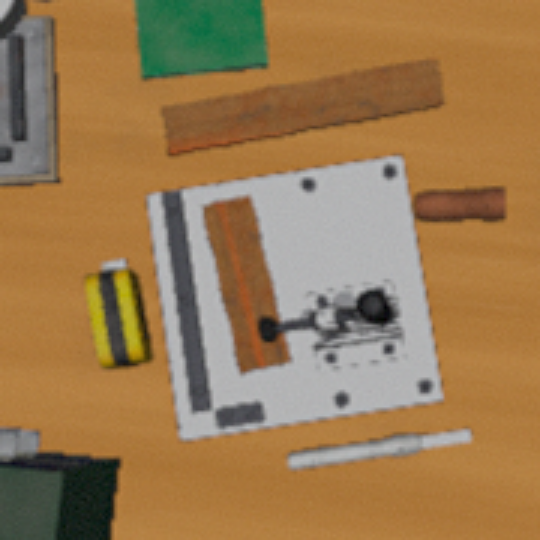

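View pics/sidec.png

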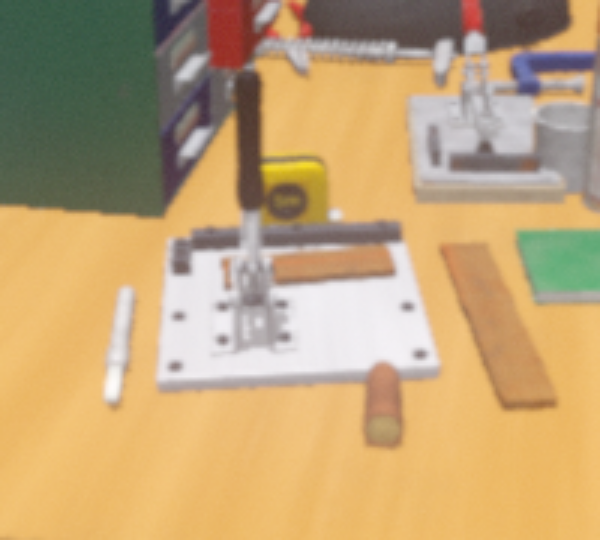

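The top crop shows the bed tilted about 7°, with the fence on the left (world +y) and the end stop at the lower left (crop 240,412). The bar spans crop (205,200)–(290,375), and the black grip is upright at crop (373,305). The side view confirms that the clamp is open. Next I'll fit the fixture and bar poses.

```bash
cat >> h.py <<'E'
def ortho_rect(p,mask,z,floor=None):
    """min-area rectangle (m) of mask pixels intersected with plane z"""
    v,u=np.nonzero(mask); o=np.array(p["pose"])[:3,3]
    w=pix2world(p,np.c_[u,v],1.0); d=w-o; w=o+d*((z-o[2])/d[:,2])[:,None]
    return cv2.minAreaRect((w[:,:2]*1000).astype(np.float32)), w
E
python3 - <<'E'
from h import *
p=imaging.camera("top"); K=p["mtx"]
im=p["image"].astype(int); g=im.min(2); sat=im.max(2)-g
m=((g>110)&(sat<30)).astype(np.uint8); m=cv2.morphologyEx(m,cv2.MORPH_OPEN,np.ones((2,2)))
n,l,s,c=cv2.connectedComponentsWithStats(m)
k=l[215,263-0] ; k=l[180,255] if l[180,255] else k
print(s[k]); hull=l==k
R,w=ortho_rect(p,hull,0.012); print(R)
box=cv2.boxPoints(R); print(box)
r=models.regions_of(p,"bar")[0]["region"]; print(ortho_rect(p,r,0.020)[0])
E
```

```text
[ 210  163   99   95 5354]
((514.343017578125, -218.24246215820312), (184.80726623535156, 195.01353454589844), 9.105871200561523)
[[ 407.67255 -136.58824]
 [ 438.53522 -329.14413]
 [ 621.0135  -299.89667]
 [ 590.1508  -107.34079]]
((526.3494262695312, -181.6149139404297), (126.75372314453125, 38.83481216430664), 12.958937644958496)
```

Add to h.py:
```python
from scipy.spatial.transform import Rotation as Ro
TH=np.deg2rad(9.1); RF=Ro.from_euler('z',TH).as_matrix(); OF=np.array([489.5,-246.5,0])
def st(goal=None):
    """TCP in fixture mm, tool axes in fixture; goal (fixture mm) -> shift in tool axes, units of 30mm"""
    s=status.get_obs(); q=s["eef_rot"]; A=RF.T@Ro.from_quat([*q[1:],q[0]]).as_matrix()
    t=RF.T@(s["eef_pos"]*1000-OF); print("t",s["time_s"],"tcp",t.round(1),"A",A.round(3).tolist(),"F",(RF.T@s["wrist_force"]).round(1),"op",round(s["opening"],2))
    if goal is not None: print("units",(A.T@(np.array(goal)-t)/30).round(2))
```

```text
(no output)
```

>>> {"op": "send_rows", "data": {
  "commands": [
    [[0, 0, -0.67, 0, 0, 0.87], [0, 0, -0.67, 0, 0, 0.87], [0.96, -0.61, 0, 0, 0, 0], [0.96, -0.61, 0, 0, 0, 0], [0.96, -0.61, 0, 0, 0, 0], [0.96, -0.61, 0, 0, 0, 0], [0.96, -0.61, 0, 0, 0, 0], [0.96, -0.61, 0, 0, 0, 0]]
  ],
  "jaw": 0
}}

```text
time_s: 1.67
eef_pos: [0.3421, -0.4064, 0.4451]
eef_rot: [0.0, 0.997, 0.079, 0.0]
wrist_force: [0.3, 0.0, -0.1]
opening: -0.001
grasp_force: 0.0
```

>>> {"op": "send_rows", "data": {
  "commands": [
    [[0.96, -0.61, 0, 0, 0, 0], [0.96, -0.61, 0, 0, 0, 0], [0.96, -0.61, 0, 0, 0, 0], [0.96, -0.61, 0, 0, 0, 0], [0.96, -0.61, 0, 0, 0, 0], [0.96, -0.61, 0, 0, 0, 0], [0.96, -0.61, 0, 0, 0, 0], [0.96, -0.61, 0, 0, 0, 0]]
  ]
}}

```text
time_s: 2.33
eef_pos: [0.5466, -0.2253, 0.445]
eef_rot: [0.0, 0.997, 0.079, 0.0]
wrist_force: [0.1, -1.4, 0.8]
opening: -0.001
grasp_force: 0.0
```

>>> {"op": "send_rows", "data": {
  "commands": [
    [[0, 0, 0, 0, 0, 0], [0, 0, 0, 0, 0, 0]]
  ]
}}

```text
time_s: 2.5
eef_pos: [0.5465, -0.2252, 0.4446]
eef_rot: [-0.0, 0.997, 0.081, -0.0]
wrist_force: [-0.1, -0.8, -0.9]
opening: -0.003
grasp_force: 0.0
```

```bash
python3 -c "
from h import *
st([60,10,195])"
```

```text
t 2.5 tcp [ 59.7  12.  444.6] A [[1.0, 0.003, -0.0], [0.003, -1.0, 0.0], [-0.0, -0.0, -1.0]] F [-0.3 -0.8 -0.9] op -0.0
units [0.01 0.07 8.32]
```

>>> {"op": "send_rows", "data": {
  "commands": [
    [[0, 0, 1, 0, 0, 0], [0, 0, 1, 0, 0, 0], [0, 0, 1, 0, 0, 0], [0, 0, 1, 0, 0, 0], [0, 0, 1, 0, 0, 0], [0, 0, 1, 0, 0, 0], [0, 0, 1, 0, 0, 0], [0, 0, 0.8, 0, 0, 0]]
  ]
}}

```text
time_s: 3.17
eef_pos: [0.5441, -0.2275, 0.2087]
eef_rot: [-0.0, 0.997, 0.079, -0.001]
wrist_force: [0.1, 0.5, -0.6]
opening: 0.0
grasp_force: 0.0
```

>>> {"op": "send_rows", "data": {
  "commands": [
    [[0, 0, 0.2, 0, 0, 0], [0, 0, 0.2, 0, 0, 0], [0, 0, 0, 0, 0, 0]]
  ]
}}

```text
time_s: 3.42
eef_pos: [0.5452, -0.2274, 0.1988]
eef_rot: [-0.0, 0.997, 0.079, -0.0]
wrist_force: [-0.3, -0.2, 0.8]
opening: 0.0
grasp_force: 0.0
```

```bash
python3 -c "
from h import *
st()
p=imaging.camera('side'); cv2.imwrite('pics/s1.png',cv2.resize(p['image'][170:290,130:290],None,fx=5,fy=5))"
```

```text
t 3.4167 tcp [ 58.   10.1 198.8] A [[1.0, -0.001, -0.0], [-0.001, -1.0, 0.0], [-0.0, -0.0, -1.0]] F [-0.3 -0.1  0.8] op 0.0
```

View pics/s1.png

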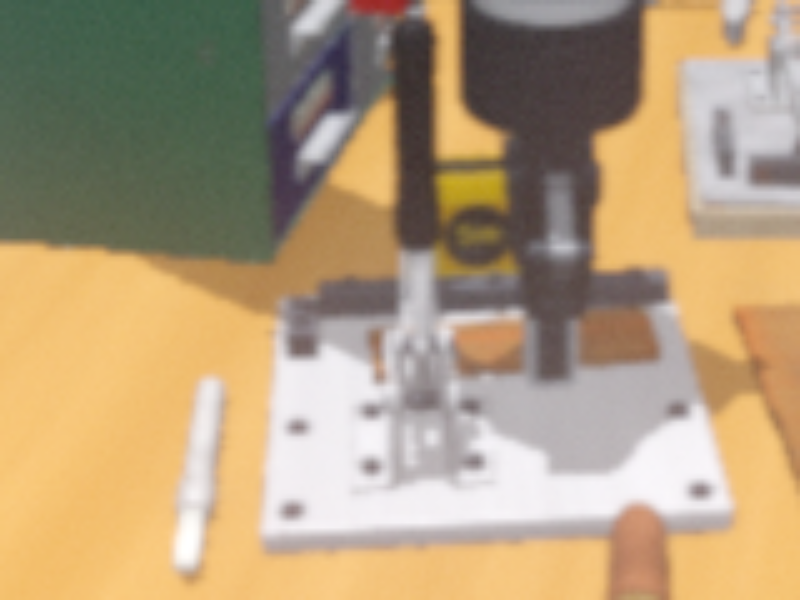

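The shut fingertips hang just in front of the bar, at crop (555,380). They are clear of the clamp, with the grip at (415,130). I'll lower them and push the bar toward the fence.

>>> {"op": "send_rows", "data": {
  "commands": [
    [[0, 0, 0.16, 0, 0, 0], [0, 0, 0.16, 0, 0, 0], [0, -0.15, 0, 0, 0, 0], [0, -0.15, 0, 0, 0, 0], [0, -0.15, 0, 0, 0, 0], [0, -0.15, 0, 0, 0, 0]]
  ]
}}

```text
time_s: 3.97
eef_pos: [0.5426, -0.2083, 0.1896]
eef_rot: [0.0, 0.997, 0.08, 0.0]
wrist_force: [-0.2, 0.0, 0.6]
opening: -0.004
grasp_force: 0.0
```

>>> {"op": "send_rows", "data": {
  "commands": [
    [[0, -0.1, 0, 0, 0, 0], [0, -0.1, 0, 0, 0, 0], [0, -0.1, 0, 0, 0, 0]]
  ]
}}

```text
time_s: 4.22
eef_pos: [0.5413, -0.1998, 0.1895]
eef_rot: [0.0, 0.997, 0.079, 0.0]
wrist_force: [-0.0, -1.1, -0.1]
opening: 0.001
grasp_force: 0.6
```

```bash
cat >> h.py <<'E'
def bar():
    p=imaging.camera("top"); r=models.regions_of(p,"bar")
    R,w=ortho_rect(p,r[0]["region"],0.020); f=(w*1000-OF)@RF
    print("conf",r[0]["confidence"],"rect",R,"fix x,y 1/99%",np.percentile(f,[1,99],axis=0)[:,:2].round(1).tolist(),"c",(RF[:2,:2].T@(np.array(R[0])-OF[:2])).round(1))
    return p
E
python3 -c "
from h import *
st();bar()"
```

```text
t 4.2167 tcp [ 58.5  37.9 189.5] A [[1.0, 0.0, 0.0], [0.0, -1.0, -0.001], [0.0, 0.001, -1.0]] F [-0.2 -1.1 -0.1] op 0.0
conf 0.5 rect ((504.7154541015625, -167.09654235839844), (29.86791229248047, 32.459197998046875), 63.82649612426758) fix x,y 1/99% [[9.9, 57.0], [47.8, 80.3]] c [27.6 76. ]
```

>>> {"op": "send_rows", "data": {
  "commands": [
    [[0, -0.1, 0, 0, 0, 0], [0, -0.1, 0, 0, 0, 0]]
  ]
}}

```text
time_s: 4.48
eef_pos: [0.5403, -0.1942, 0.1894]
eef_rot: [0.0, 0.997, 0.079, 0.0]
wrist_force: [0.4, -1.9, -0.0]
opening: -0.002
grasp_force: 0.8
```

>>> {"op": "send_rows", "data": {
  "commands": [
    [[0, -0.1, 0, 0, 0, 0], [0, 0, 0, 0, 0, 0]]
  ]
}}

```text
time_s: 4.65
eef_pos: [0.5397, -0.1908, 0.1893]
eef_rot: [0.0, 0.997, 0.079, -0.0]
wrist_force: [-0.2, -0.8, 0.1]
opening: 0.001
grasp_force: 0.4
```

>>> {"op": "send_rows", "data": {
  "commands": [
    [[0, -0.1, 0, 0, 0, 0], [0, 0, 0, 0, 0, 0]]
  ]
}}

```text
time_s: 4.82
eef_pos: [0.5392, -0.1879, 0.1893]
eef_rot: [-0.0, 0.997, 0.079, -0.0]
wrist_force: [-0.2, -1.0, 0.2]
opening: 0.002
grasp_force: 0.3
```

>>> {"op": "send_rows", "data": {
  "commands": [
    [[0, -0.1, 0, 0, 0, 0], [0, 0, 0, 0, 0, 0]]
  ]
}}

```text
time_s: 4.98
eef_pos: [0.539, -0.1865, 0.1897]
eef_rot: [0.002, 0.997, 0.08, 0.0]
wrist_force: [-1.3, -9.0, -1.2]
opening: -0.002
grasp_force: 4.4
```

```bash
python3 -c "
from h import *
st()
p=imaging.camera('top'); cv2.imwrite('pics/t2.png',cv2.resize(p['image'][140:280,190:330],None,fx=4,fy=4))"
```

```text
t 4.9833 tcp [ 58.4  51.4 189.7] A [[1.0, 0.001, 0.0], [0.001, -1.0, -0.004], [0.0, 0.004, -1.0]] F [-2.7 -8.7 -1.2] op -0.0
```

View pics/t2.png

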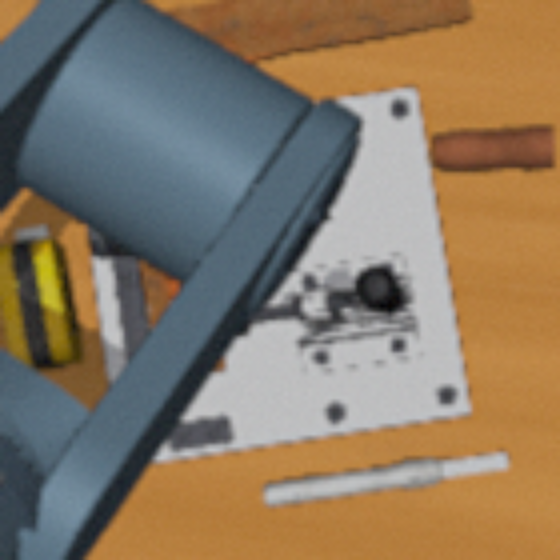

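The bar meets the fence with 9 N; a strip of it shows alongside the fence at crop (150,300). Now I'll go round to its free end.

>>> {"op": "send_rows", "data": {
  "commands": [
    [[0, 0.4, 0, 0, 0, 0], [0, 0, -1, 0, 0, 0], [0.9, -0.4, 0, 0, 0, 0], [0.9, -0.4, 0, 0, 0, 0], [0.9, -0.4, 0, 0, 0, 0], [0, 0, 0.5, 0, 0, 0], [0, 0, 0.5, 0, 0, 0], [0, 0, 0, 0, 0, 0]]
  ]
}}

```text
time_s: 5.7
eef_pos: [0.6132, -0.148, 0.1852]
eef_rot: [-0.002, 0.997, 0.079, -0.003]
wrist_force: [-1.0, 0.9, -0.3]
opening: 0.001
grasp_force: 0.0
```

```bash
python3 -c "
from h import *
st();st([106,75,189])"
```

```text
t 5.7 tcp [137.7  77.7 185.2] A [[1.0, 0.0, -0.006], [0.0, -1.0, 0.004], [-0.006, -0.004, -1.0]] F [-0.9  1.  -0.3] op 0.0
t 5.7 tcp [137.7  77.7 185.2] A [[1.0, 0.0, -0.006], [0.0, -1.0, 0.004], [-0.006, -0.004, -1.0]] F [-0.9  1.  -0.3] op 0.0
units [-1.06  0.09 -0.12]
```

>>> {"op": "send_rows", "data": {
  "commands": [
    [[0, 0.08, -0.14, 0, 0, 0], [0, 0, 0, 0, 0, 0], [-0.2, 0, 0, 0, 0, 0], [-0.2, 0, 0, 0, 0, 0], [-0.2, 0, 0, 0, 0, 0], [-0.15, 0, 0, 0, 0, 0], [-0.15, 0, 0, 0, 0, 0]]
  ]
}}

```text
time_s: 6.28
eef_pos: [0.5879, -0.1556, 0.1937]
eef_rot: [0.0, 0.997, 0.079, 0.0]
wrist_force: [0.3, 0.3, 0.9]
opening: -0.002
grasp_force: 0.0
```

>>> {"op": "send_rows", "data": {
  "commands": [
    [[-0.1, 0, 0, 0, 0, 0], [-0.1, 0, 0, 0, 0, 0], [-0.1, 0, 0, 0, 0, 0]]
  ]
}}

```text
time_s: 6.53
eef_pos: [0.5796, -0.1569, 0.1936]
eef_rot: [0.0, 0.997, 0.079, 0.0]
wrist_force: [-0.5, -1.1, -0.1]
opening: 0.002
grasp_force: 0.0
```

```bash
python3 -c "
from h import *
st()"
```

```text
t 6.5333 tcp [103.1  74.3 193.6] A [[1.0, -0.0, 0.0], [-0.0, -1.0, -0.0], [0.0, 0.0, -1.0]] F [-0.7 -1.1 -0.1] op 0.0
```

>>> {"op": "send_rows", "data": {
  "commands": [
    [[0.6, 0, 0, 0, 0, 0], [0.5, 0, 0, 0, 0, 0], [0, 0, 0, 0, 0, 0], [0, 0, 0.17, 0, 0, 0], [0, 0, 0, 0, 0, 0]]
  ]
}}

```text
time_s: 6.95
eef_pos: [0.6114, -0.1513, 0.187]
eef_rot: [-0.001, 0.997, 0.079, -0.001]
wrist_force: [0.7, -0.1, 0.4]
opening: 0.001
grasp_force: 0.0
```

>>> {"op": "send_rows", "data": {
  "commands": [
    [[-0.2, 0, 0, 0, 0, 0], [-0.2, 0, 0, 0, 0, 0], [-0.2, 0, 0, 0, 0, 0], [-0.15, 0, 0, 0, 0, 0], [-0.15, 0, 0, 0, 0, 0]]
  ]
}}

```text
time_s: 7.37
eef_pos: [0.585, -0.156, 0.1885]
eef_rot: [-0.0, 0.997, 0.079, 0.0]
wrist_force: [0.9, -0.4, -0.6]
opening: -0.002
grasp_force: 0.5
```

>>> {"op": "send_rows", "data": {
  "commands": [
    [[-0.1, 0, 0, 0, 0, 0], [-0.1, 0, 0, 0, 0, 0]]
  ]
}}

```text
time_s: 7.53
eef_pos: [0.5795, -0.157, 0.1886]
eef_rot: [0.0, 0.997, 0.079, 0.0]
wrist_force: [1.5, 1.0, -0.8]
opening: 0.002
grasp_force: 0.5
```

```bash
python3 -c "
from h import *
st();bar()"
```

```text
t 7.5333 tcp [103.   74.2 188.6] A [[1.0, -0.0, 0.0], [-0.0, -1.0, -0.0], [0.0, 0.0, -1.0]] F [ 1.7  0.7 -0.8] op 0.0
conf 0.91 rect ((496.7401428222656, -168.65492248535156), (111.84771728515625, 39.414573669433594), 8.837549209594727) fix x,y 1/99% [[-35.3, 56.8], [70.6, 95.0]] c [19.5 75.7]
```

>>> {"op": "send_rows", "data": {
  "commands": [
    [[-0.1, 0, 0, 0, 0, 0], [-0.1, 0, 0, 0, 0, 0], [0, 0, 0, 0, 0, 0]]
  ]
}}

```text
time_s: 7.88
eef_pos: [0.5742, -0.1578, 0.1887]
eef_rot: [0.0, 0.997, 0.079, 0.001]
wrist_force: [3.4, 0.5, -1.0]
opening: -0.003
grasp_force: 1.9
```

>>> {"op": "send_rows", "data": {
  "commands": [
    [[-0.07, 0, 0, 0, 0, 0], [0, 0, 0, 0, 0, 0]]
  ]
}}

```text
time_s: 8.05
eef_pos: [0.5734, -0.1582, 0.1896]
eef_rot: [0.001, 0.997, 0.079, 0.003]
wrist_force: [8.8, 2.6, -1.2]
opening: -0.0
grasp_force: 4.5
```

>>> {"op": "send_rows", "data": {
  "commands": [
    [[-0.07, 0, 0, 0, 0, 0], [0, 0, 0, 0, 0, 0]]
  ]
}}

```text
time_s: 8.22
eef_pos: [0.5727, -0.1586, 0.1905]
eef_rot: [0.001, 0.997, 0.079, 0.005]
wrist_force: [13.3, 3.9, -0.6]
opening: 0.0
grasp_force: 7.0
```

>>> {"op": "send_rows", "data": {
  "commands": [
    [[0.5, 0, 0, 0, 0, 0], [0.3, 0, -0.8, 0, 0, 0], [0, 0, -1, 0, 0, 0], [0, 0, -1, 0, 0, 0], [0, 0, -1, 0, 0, 0], [0, 0, -1, 0, 0, 0], [0, 0, -1, 0, 0, 0], [0, 0, -0.7, 0, 0, 0]]
  ]
}}

```text
time_s: 8.88
eef_pos: [0.5935, -0.1547, 0.3864]
eef_rot: [0.001, 0.997, 0.079, 0.001]
wrist_force: [0.9, -0.3, -0.1]
opening: -0.002
grasp_force: 0.0
```

```bash
python3 -c "
from h import *
p=bar(); st([0,15,345])
p=imaging.camera('wrist'); cv2.imwrite('pics/w3.png',p['image']); r,w=regpts(p,'bar'); f=(w*1000-OF)@RF; print(r['confidence'],np.percentile(f,[1,50,99],axis=0).round(1).tolist())
p=imaging.camera('side'); r,w=regpts(p,'grip_end'); f=(w*1000-OF)@RF; f=f[f[:,2]>120]; print(r['confidence'],np.percentile(f,[1,50,99],axis=0).round(1).tolist())
"
```

```text
conf 0.74 rect ((500.5883483886719, -168.6305389404297), (128.44244384765625, 39.0185432434082), 8.007941246032715) fix x,y 1/99% [[-39.6, 56.3], [85.4, 93.8]] c [23.3 75.1]
t 8.9833 tcp [118.   73.7 388.5] A [[1.0, 0.0, 0.006], [0.0, -1.0, -0.005], [0.006, 0.005, -1.0]] F [ 0.3 -0.   0.5] op 0.0
units [-3.94  1.95  1.43]Traceback (most recent call last):
  File "<string>", line 4, in <module>
    p=imaging.camera('wrist'); cv2.imwrite('pics/w3.png',p['image']); r,w=regpts(p,'bar'); f=(w*1000-OF)@RF; print(r['confidence'],np.percentile(f,[1,50,99],axis=0).round(1).tolist())
                                                                                              ~^~~~~
TypeError: unsupported operand type(s) for *: 'NoneType' and 'int'
```

View pics/w3.png

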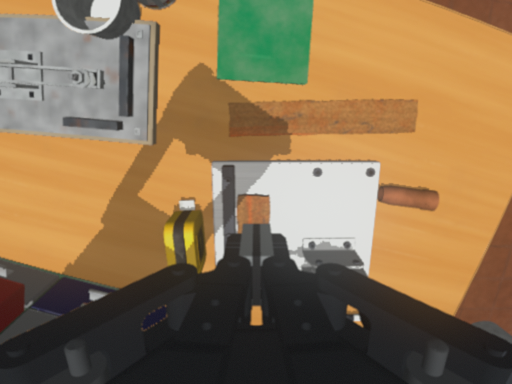

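The wrist view shows the bar (255,208) close along the fence (228,190), but the fingers hide most of it. I'll move aside and check from the top camera.

>>> {"op": "send_rows", "data": {
  "commands": [
    [[0, 1, -0.3, 0, 0, 0], [0, 1, -0.3, 0, 0, 0], [0, 1, 0, 0, 0, 0], [0, 1, 0, 0, 0, 0], [0, 1, 0, 0, 0, 0], [0, 1, 0, 0, 0, 0], [0, 1, 0, 0, 0, 0], [0, 1, 0, 0, 0, 0]]
  ]
}}

```text
time_s: 9.75
eef_pos: [0.631, -0.3929, 0.3982]
eef_rot: [-0.002, 0.997, 0.079, -0.002]
wrist_force: [0.5, -0.3, 0.7]
opening: 0.0
grasp_force: 0.0
```

```bash
python3 -c "
from h import *
st(); p=bar()
cv2.imwrite('pics/t4.png',cv2.resize(p['image'][150:270,190:330],None,fx=5,fy=5,interpolation=cv2.INTER_CUBIC))
"
```

```text
t 9.75 tcp [ 116.6 -166.9  398.2] A [[1.0, -0.0, -0.003], [-0.0, -1.0, 0.004], [-0.003, -0.004, -1.0]] F [ 0.4 -0.4  0.7] op 0.0Traceback (most recent call last):
  File "<string>", line 3, in <module>
    st(); p=bar()
            ~~~^^
  File "h.py", line 29, in bar
    R,w=ortho_rect(p,r[0]["region"],0.020); f=(w*1000-OF)@RF
                     ~^^^
IndexError: list index out of range
```

>>> {"op": "send_rows", "data": {
  "commands": [
    [[-1, 0.5, 0, 0, 0, 0], [-1, 0.5, 0, 0, 0, 0], [-1, 0.5, 0, 0, 0, 0], [-1, 0.5, 0, 0, 0, 0], [-1, 0.5, 0, 0, 0, 0], [-1, 0.5, 0, 0, 0, 0], [-1, 0.5, 0, 0, 0, 0], [-1, 0.5, 0, 0, 0, 0]]
  ]
}}

```text
time_s: 10.52
eef_pos: [0.412, -0.5478, 0.399]
eef_rot: [-0.002, 0.997, 0.08, -0.001]
wrist_force: [0.4, -1.3, 0.3]
opening: 0.001
grasp_force: 0.0
```

```bash
python3 -c "
from h import *
st()
p=imaging.camera('top');cv2.imwrite('pics/t4.png',cv2.resize(p['image'][150:270,190:330],None,fx=5,fy=5,interpolation=cv2.INTER_CUBIC))
bar()
"
```

```text
t 10.5167 tcp [-124.2 -285.2  399. ] A [[1.0, 0.001, -0.001], [0.001, -1.0, 0.004], [-0.001, -0.004, -1.0]] F [ 0.1 -1.4  0.3] op 0.0
conf 0.81 rect ((500.6335144042969, -168.68399047851562), (128.4261016845703, 39.16319274902344), 8.196700096130371) fix x,y 1/99% [[-39.6, 56.2], [85.4, 93.8]] c [23.3 75.1]
```

View pics/t4.png

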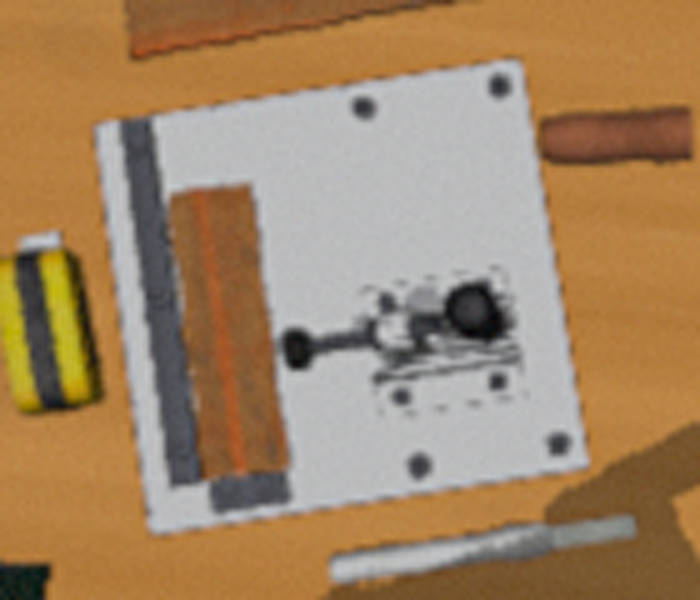

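The bar is flush on the end stop (crop 250,475). At its far end it gaps about 1–3 mm from the fence (crop 167,195), roughly 1° out. I'll nudge it once more toward the fence at x≈60.

>>> {"op": "send_rows", "data": {
  "commands": [
    [[0.56, -0.95, 0, 0, 0, 0], [0.56, -0.95, 0, 0, 0, 0], [0.56, -0.95, 0, 0, 0, 0], [0.56, -0.95, 0, 0, 0, 0], [0.56, -0.95, 0, 0, 0, 0], [0.56, -0.95, 0, 0, 0, 0], [0.56, -0.95, 0, 0, 0, 0], [0.56, -0.95, 0, 0, 0, 0]]
  ]
}}

```text
time_s: 11.33
eef_pos: [0.5109, -0.2982, 0.4001]
eef_rot: [-0.001, 0.997, 0.08, -0.001]
wrist_force: [0.2, 0.4, 0.7]
opening: -0.001
grasp_force: 0.0
```

>>> {"op": "send_rows", "data": {
  "commands": [
    [[0.56, -0.95, 0, 0, 0, 0], [0.56, -0.95, 0, 0, 0, 0], [0.6, -0.95, 0, 0, 0, 0], [0, 0, 1, 0, 0, 0], [0, 0, 1, 0, 0, 0], [0, 0, 1, 0, 0, 0], [0, 0, 1, 0, 0, 0], [0, 0, 1, 0, 0, 0]]
  ]
}}

```text
time_s: 12.0
eef_pos: [0.5473, -0.2067, 0.249]
eef_rot: [-0.001, 0.997, 0.08, -0.001]
wrist_force: [1.1, -0.2, -0.1]
opening: -0.001
grasp_force: 0.0
```

>>> {"op": "send_rows", "data": {
  "commands": [
    [[0, 0, 0, 0, 0, 0], [0, 0, 0.6, 0, 0, 0], [0, 0, 0.6, 0, 0, 0], [0, 0, 0.3, 0, 0, 0], [0, 0, 0, 0, 0, 0]]
  ]
}}

```text
time_s: 12.42
eef_pos: [0.5469, -0.2078, 0.2049]
eef_rot: [-0.001, 0.997, 0.08, -0.002]
wrist_force: [-0.7, 0.5, 0.6]
opening: -0.001
grasp_force: 0.0
```

```bash
python3 -c "
from h import *
st([60,51,188.5])
"
```

```text
t 12.4167 tcp [ 62.8  29.1 204.9] A [[1.0, 0.001, -0.003], [0.001, -1.0, 0.003], [-0.003, -0.003, -1.0]] F [-0.7  0.6  0.6] op -0.0
units [-0.09 -0.73  0.55]
```

>>> {"op": "send_rows", "data": {
  "commands": [
    [[0, 0, 0.55, 0, 0, 0], [0, 0, 0, 0, 0, 0], [0, -0.2, 0, 0, 0, 0], [0, -0.2, 0, 0, 0, 0], [0, -0.15, 0, 0, 0, 0], [0, -0.08, 0, 0, 0, 0], [0, 0, 0, 0, 0, 0]]
  ]
}}

```text
time_s: 13.0
eef_pos: [0.5446, -0.1897, 0.1906]
eef_rot: [0.0, 0.997, 0.08, 0.0]
wrist_force: [0.1, 0.7, -0.4]
opening: 0.002
grasp_force: 0.0
```

>>> {"op": "send_rows", "data": {
  "commands": [
    [[0, -0.07, 0, 0, 0, 0], [0, 0, 0, 0, 0, 0]]
  ]
}}

```text
time_s: 13.17
eef_pos: [0.5442, -0.1881, 0.1902]
eef_rot: [0.0, 0.997, 0.079, 0.0]
wrist_force: [-0.3, 1.2, 0.8]
opening: 0.002
grasp_force: 0.0
```

>>> {"op": "send_rows", "data": {
  "commands": [
    [[0, -0.05, 0, 0, 0, 0], [0, 0, 0, 0, 0, 0]]
  ]
}}

```text
time_s: 13.33
eef_pos: [0.5441, -0.187, 0.19]
eef_rot: [0.0, 0.997, 0.079, 0.0]
wrist_force: [0.8, 0.0, -0.1]
opening: -0.003
grasp_force: 0.1
```

>>> {"op": "send_rows", "data": {
  "commands": [
    [[0, -0.07, 0, 0, 0, 0], [0, 0, 0, 0, 0, 0]]
  ]
}}

```text
time_s: 13.5
eef_pos: [0.5439, -0.1859, 0.1903]
eef_rot: [0.002, 0.997, 0.079, 0.0]
wrist_force: [0.3, -6.2, -1.0]
opening: 0.001
grasp_force: 3.0
```

>>> {"op": "send_rows", "data": {
  "commands": [
    [[0, -0.06, 0, 0, 0, 0], [0, 0, 0, 0, 0, 0]]
  ]
}}

```text
time_s: 13.67
eef_pos: [0.5437, -0.1853, 0.1907]
eef_rot: [0.003, 0.997, 0.079, 0.001]
wrist_force: [-0.3, -10.6, -0.9]
opening: 0.0
grasp_force: 5.4
```

>>> {"op": "send_rows", "data": {
  "commands": [
    [[0, -0.06, 0, 0, 0, 0], [0, 0, 0, 0, 0, 0], [0, 0, 0, 0, 0, 0]]
  ]
}}

```text
time_s: 13.92
eef_pos: [0.5437, -0.1847, 0.1911]
eef_rot: [0.004, 0.997, 0.079, 0.001]
wrist_force: [-1.5, -15.4, -0.9]
opening: 0.002
grasp_force: 7.7
```

>>> {"op": "send_rows", "data": {
  "commands": [
    [[0, 0.5, 0, 0, 0, 0], [0, 0.2, -1, 0, 0, 0], [0, 0, -1, 0, 0, 0], [0, 0, -1, 0, 0, 0], [0, 0, -1, 0, 0, 0], [0, 0, -1, 0, 0, 0], [0, 0, -1, 0, 0, 0], [0, 0, -1, 0, 0, 0]]
  ]
}}

```text
time_s: 14.58
eef_pos: [0.5461, -0.202, 0.4012]
eef_rot: [-0.0, 0.997, 0.079, -0.0]
wrist_force: [0.4, 0.4, -0.4]
opening: -0.003
grasp_force: 0.0
```

>>> {"op": "send_rows", "data": {
  "commands": [
    [[-0.7, 0, 0, 0, 0, 0], [-0.7, 0, 0, 0, 0, 0], [-0.65, 0.1, 0, 0, 0, 0], [0, 0, 0, 0, 0, 0], [0, 0, 0, 0, 0, 0]]
  ]
}}

```text
time_s: 15.0
eef_pos: [0.4857, -0.215, 0.4]
eef_rot: [-0.0, 0.997, 0.079, 0.0]
wrist_force: [1.3, 0.0, -0.5]
opening: -0.003
grasp_force: 0.0
```

```bash
python3 -c "
from h import *
st([0,20,343])
p=imaging.camera('side'); 
K=p['mtx']
r=models.regions_of(p,'grip_end')[0]; v,u=np.nonzero(r['region']&(p['depth']>0)); w=pix2world(p,np.c_[u,v]); f=(w*1000-OF)@RF; f=f[f[:,2]>110]; print(r['confidence'],np.percentile(f,[2,50,98],axis=0).round(1).tolist())
cv2.imwrite('pics/s5.png',cv2.resize(p['image'][120:280,120:320],None,fx=4,fy=3.7))
"
```

```text
t 15.0 tcp [  1.2  31.7 400. ] A [[1.0, -0.002, 0.0], [-0.002, -1.0, 0.0], [0.0, -0.0, -1.0]] F [ 1.3 -0.2 -0.5] op -0.0
units [-0.04  0.39  1.9 ]
0.63 [[-7.8, -41.0, 114.7], [0.9, -34.2, 160.1], [9.2, -25.6, 202.3]]
```

View pics/s5.png

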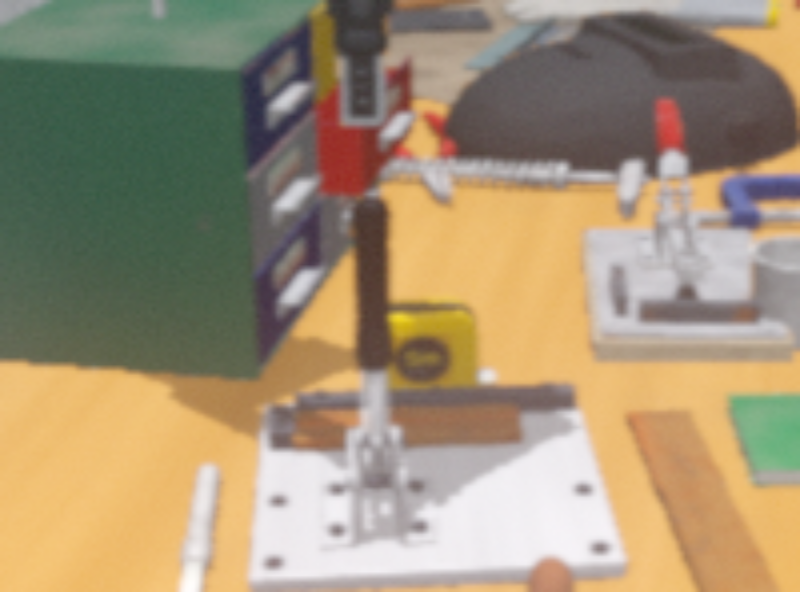

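The side view shows the bar flush in the corner, from crop (295,425) to (520,420), with the clamp open and the fingers behind and above the grip at (370,210). Now for the handle.

>>> {"op": "send_rows", "data": {
  "commands": [
    [[0, 0.4, 0.9, 0, 0, 0], [0, 0, 0.9, 0, 0, 0], [0, 0.4, 0, 0, 0, 0], [0, 0.3, 0, 0, 0, 0], [0, 0.2, 0, 0, 0, 0], [0, 0.2, 0, 0, 0, 0], [0, 0, 0, 0, 0, 0]]
  ]
}}

```text
time_s: 15.68
eef_pos: [0.4939, -0.2608, 0.3476]
eef_rot: [0.001, 0.997, 0.079, 0.001]
wrist_force: [-0.8, -0.2, 0.3]
opening: 0.0
grasp_force: 0.0
```

```bash
python3 -c "
from h import *
st([0.5,-40,346])
"
```

```text
t 15.6833 tcp [  2.1 -14.8 347.6] A [[1.0, -0.001, 0.002], [-0.001, -1.0, -0.003], [0.002, 0.003, -1.0]] F [-0.9 -0.   0.3] op 0.0
units [-0.05  0.84  0.06]
```

>>> {"op": "send_rows", "data": {
  "commands": [
    [[-0.05, 0.28, 0.02, 0, 0, 0], [0, 0.28, 0.02, 0, 0, 0], [0, 0.28, 0.02, 0, 0, 0], [0, 0.28, 0.07, 0, 0, 0], [0, 0.28, 0.08, 0, 0, 0], [0, 0.28, 0.08, 0, 0, 0]]
  ]
}}

```text
time_s: 16.18
eef_pos: [0.4999, -0.3101, 0.3371]
eef_rot: [0.0, 0.997, 0.079, 0.0]
wrist_force: [0.1, 1.0, 2.0]
opening: -0.001
grasp_force: 0.9
```

```bash
python3 -c "
from h import *
st([0.5,-89,323])
p=imaging.camera('side'); cv2.imwrite('pics/s6.png',cv2.resize(p['image'][120:280,120:320],None,fx=4,fy=3.7))
"
```

```text
t 16.1833 tcp [ 2.000e-01 -6.440e+01  3.371e+02] A [[1.0, -0.0, 0.0], [-0.0, -1.0, -0.0], [0.0, 0.0, -1.0]] F [0.3 1.  2. ] op -0.0
units [0.01 0.82 0.47]
```

View pics/s6.png

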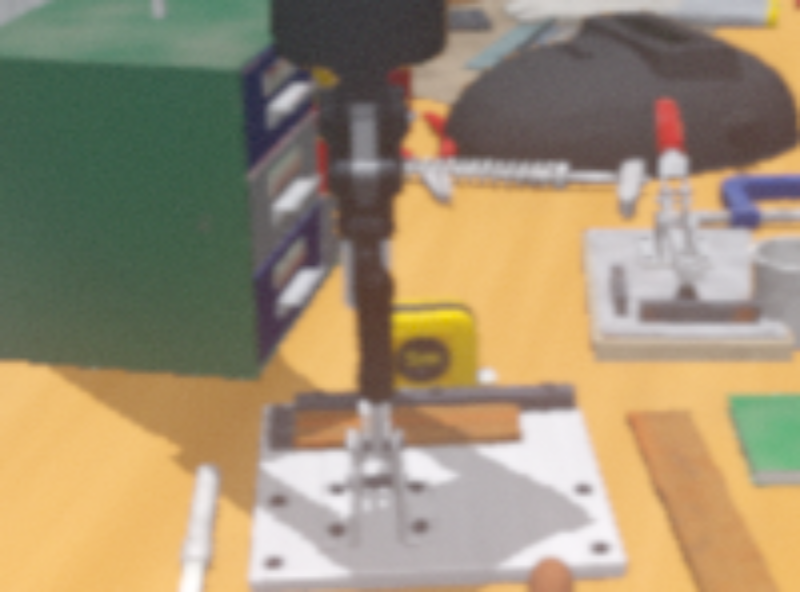

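The grip at (375,310) is tipping over ahead of the fingers. I'll continue along the arc.

>>> {"op": "send_rows", "data": {
  "commands": [
    [[0, 0.28, 0.14, 0, 0, 0], [0, 0.27, 0.16, 0, 0, 0], [0, 0.27, 0.17, 0, 0, 0], [0, 0.22, 0.23, 0, 0, 0], [0, 0.2, 0.25, 0, 0, 0], [0, 0.18, 0.26, 0, 0, 0]]
  ]
}}

```text
time_s: 16.73
eef_pos: [0.5063, -0.3508, 0.2992]
eef_rot: [-0.002, 0.997, 0.079, -0.001]
wrist_force: [-1.1, 3.6, 1.8]
opening: 0.0
grasp_force: 1.5
```

```bash
python3 -c "
from h import *
st([0.5,-118,274])
"
```

```text
t 16.7333 tcp [ 1.000e-01 -1.056e+02  2.992e+02] A [[1.0, 0.0, -0.001], [0.0, -1.0, 0.003], [-0.001, -0.003, -1.0]] F [-0.5  3.7  1.8] op 0.0
units [0.01 0.42 0.84]
```

>>> {"op": "send_rows", "data": {
  "commands": [
    [[0, 0.14, 0.25, 0, 0, 0], [0, 0.14, 0.28, 0, 0, 0], [0, 0.12, 0.28, 0, 0, 0]]
  ]
}}

```text
time_s: 16.98
eef_pos: [0.5084, -0.3631, 0.2756]
eef_rot: [-0.001, 0.997, 0.079, -0.0]
wrist_force: [-0.4, 5.0, 4.5]
opening: 0.001
grasp_force: 2.8
```

>>> {"op": "send_rows", "data": {
  "commands": [
    [[0, 0.08, 0.25, 0, 0, 0], [0, 0.05, 0.25, 0, 0, 0]]
  ]
}}

```text
time_s: 17.15
eef_pos: [0.509, -0.3673, 0.2608]
eef_rot: [0.0, 0.997, 0.079, 0.0]
wrist_force: [-0.7, 1.8, 1.7]
opening: 0.002
grasp_force: 0.9
```

```bash
python3 -c "
from h import *
st([0.5,-123,244])
p=imaging.camera('side'); cv2.imwrite('pics/s7.png',cv2.resize(p['image'][120:280,120:320],None,fx=4,fy=3.7))
"
```

```text
t 17.15 tcp [ 2.000e-01 -1.223e+02  2.608e+02] A [[1.0, -0.0, 0.0], [-0.0, -1.0, -0.0], [0.0, 0.0, -1.0]] F [-0.4  1.9  1.7] op 0.0
units [0.01 0.02 0.56]
```

View pics/s7.png

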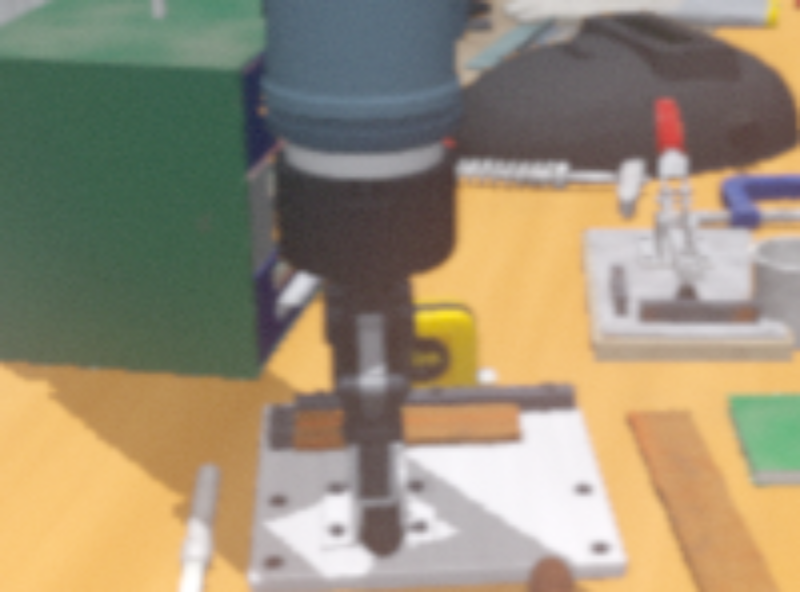

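The grip is nearly horizontal at (380,530) and the push force is already falling. I'll press it down the rest of the way.

>>> {"op": "send_rows", "data": {
  "commands": [
    [[0, 0.04, 0.2, 0, 0, 0], [0, 0, 0.2, 0, 0, 0], [0, 0, 0.1, 0, 0, 0], [0, 0, 0, 0, 0, 0]]
  ]
}}

```text
time_s: 17.53
eef_pos: [0.5088, -0.3679, 0.2455]
eef_rot: [-0.0, 0.997, 0.079, -0.0]
wrist_force: [0.2, 0.4, -1.0]
opening: -0.001
grasp_force: 0.0
```

>>> {"op": "send_rows", "data": {
  "commands": [
    [[0, 0, 0.1, 0, 0, 0], [0, 0, 0, 0, 0, 0]]
  ]
}}

```text
time_s: 17.7
eef_pos: [0.5091, -0.368, 0.2433]
eef_rot: [0.0, 0.997, 0.079, -0.0]
wrist_force: [0.6, -1.4, -0.1]
opening: 0.002
grasp_force: 0.0
```

>>> {"op": "send_rows", "data": {
  "commands": [
    [[0, 0, 0.1, 0, 0, 0], [0, 0, 0, 0, 0, 0]]
  ]
}}

```text
time_s: 17.87
eef_pos: [0.5091, -0.3679, 0.2403]
eef_rot: [-0.0, 0.997, 0.079, -0.0]
wrist_force: [-1.0, 0.8, -0.3]
opening: 0.001
grasp_force: 0.0
```

>>> {"op": "send_rows", "data": {
  "commands": [
    [[0, 0, 0.1, 0, 0, 0], [0, 0, 0, 0, 0, 0]]
  ]
}}

```text
time_s: 18.03
eef_pos: [0.5094, -0.3682, 0.2379]
eef_rot: [0.0, 0.997, 0.079, 0.0]
wrist_force: [-0.7, 0.7, 4.6]
opening: -0.002
grasp_force: 1.9
```

>>> {"op": "send_rows", "data": {
  "commands": [
    [[0, 0, 0.1, 0, 0, 0], [0, 0, 0, 0, 0, 0]]
  ]
}}

```text
time_s: 18.2
eef_pos: [0.5095, -0.3683, 0.236]
eef_rot: [0.0, 0.997, 0.079, 0.0]
wrist_force: [-3.0, 3.3, 11.5]
opening: 0.003
grasp_force: 5.6
```

>>> {"op": "send_rows", "data": {
  "commands": [
    [[0, 0, -0.5, 0, 0, 0], [0, 0, -1, 0, 0, 0], [0, 0, -1, 0, 0, 0], [0, 0, -1, 0, 0, 0], [0, 0.5, -1, 0, 0, 0], [-0.8, 1, 0, 0, 0, 0], [-0.8, 1, 0, 0, 0, 0], [-0.8, 1, 0, 0, 0, 0]]
  ]
}}

```text
time_s: 18.87
eef_pos: [0.4544, -0.4838, 0.3707]
eef_rot: [0.001, 0.997, 0.08, 0.0]
wrist_force: [0.2, -0.6, -0.4]
opening: -0.001
grasp_force: 0.0
```

>>> {"op": "send_rows", "data": {
  "commands": [
    [[-0.8, 1, 0, 0, 0, 0], [-0.8, 1, 0, 0, 0, 0], [-0.8, 0.5, 0, 0, 0, 0], [0, 0, 0, 0, 0, 0], [0, 0, 0, 0, 0, 0]]
  ]
}}

```text
time_s: 19.28
eef_pos: [0.3938, -0.5698, 0.369]
eef_rot: [-0.0, 0.997, 0.078, -0.0]
wrist_force: [0.3, 0.9, -0.8]
opening: 0.005
grasp_force: 0.0
```

```bash
python3 -c "
from h import *
st()
p=bar();q=imaging.camera('side')
for n,c in (('top',p),('side',q)):
    for t in ('grip_end','clamp_pad'):
        r,w=regpts(c,t)
        if r: f=(w*1000-OF)@RF; print(n,t,r['confidence'],np.percentile(f,[2,50,98],axis=0).round(1).tolist())
a=cv2.resize(p['image'][150:270,190:330],(400,343));b=cv2.resize(q['image'][180:300,130:270],(400,343))
cv2.imwrite('pics/f8.png',np.hstack([a,b]))
"
```

```text
t 19.2833 tcp [-145.6 -304.1  369. ] A [[1.0, -0.003, -0.0], [-0.003, -1.0, 0.001], [-0.0, -0.001, -1.0]] F [ 0.4  0.8 -0.8] op 0.0Traceback (most recent call last):
  File "<string>", line 4, in <module>
    p=bar();q=imaging.camera('side')
  File "h.py", line 29, in bar
    R,w=ortho_rect(p,r[0]["region"],0.020); f=(w*1000-OF)@RF
                     ~^^^
IndexError: list index out of range
```

```bash
python3 -c "
from h import *
p=imaging.camera('top');q=imaging.camera('side')
for n,c in (('top',p),('side',q)):
    for t in ('grip_end','clamp_pad','bar'):
        r,w=regpts(c,t)
        if r: f=(w*1000-OF)@RF; print(n,t,r['confidence'],np.percentile(f,[2,50,98],axis=0).round(1).tolist())
a=cv2.resize(p['image'][150:270,190:330],(400,343));b=cv2.resize(q['image'][180:300,130:270],(400,343))
cv2.imwrite('pics/f8.png',np.hstack([a,b]))
"
```

```text
top grip_end 0.94 [[-5.7, -146.3, 11.5], [3.2, -80.1, 63.3], [12.9, -3.0, 80.7]]
top bar 0.92 [[-39.2, 57.2, 14.6], [23.7, 75.8, 19.8], [83.9, 94.5, 69.0]]
side grip_end 0.91 [[-7.4, -152.4, 47.3], [1.2, -100.1, 62.4], [9.6, -7.6, 74.6]]
side bar 0.93 [[-41.1, 54.3, 11.6], [31.7, 69.3, 18.5], [82.2, 94.6, 20.5]]
```

View pics/f8.png

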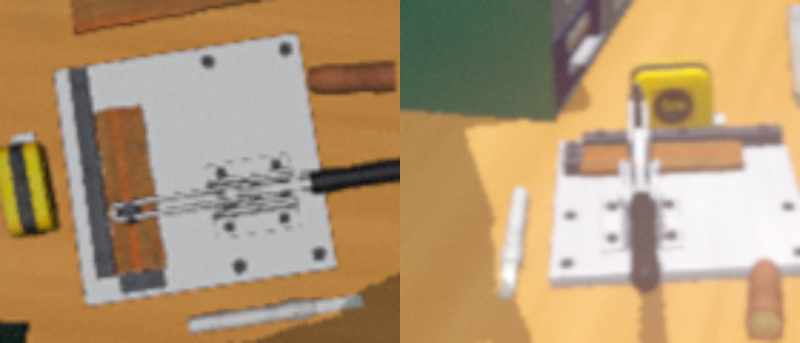

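The handle lies flat with its end at y≈-152, z≈62, as expected for locked. The arm is on the bar at (125,212), and the bar is flush with the fence and end stop. Nothing else has moved, so I'm handing in.

```bash
python3 -c "
from bench import ctrl
print(ctrl.hand_in())"
```

```text
the job is handed in; nothing more can be done
None
```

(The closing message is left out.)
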